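# Sound a blind bore with a depth rod and mark the reading

### The arm

A 6-joint arm with a two-finger parallel gripper is mounted at the origin on a cart in front of the work surface, level with it; the furniture and walls round the work are solid. World frame = base frame: x ahead of the robot, y to its left, z up, the work surface at z = 0. Lengths are in mm, angles in rad, forces in N, time in s.
With the tool pointing down it reaches from about 300 to 775 mm from the base axis. Payload 14.6 kg.
Tool frame: the origin (TCP) lies on the mounting face of the last link; the fingertips stand 199 mm ahead of it and the grasp point (between the pads) lies ctrl.hold_point_z ahead of it (ctrl.hold_point_z is the distance from the TCP to the grasp point, in mm); z points along the fingers, y is the line along which they close (so a half turn about z gives the same grasp; the last joint's range is limited). The gripper opens to 94 mm and grips with 3 to 60 N. Pads are 16 mm wide; open, the fingers measure 119 mm over their backs; the gripper's body (75 mm by 177 mm) begins 78 mm behind the grasp point.
Start: joints at [1.213, 0.3, 1.521, -0, 1.321, -0.067], TCP at [157.693, 526.9, 404.646] pointing down, gripper open.
Joint ranges: [-3.03, 3.03], [-0.79, 2.21], [0.23, 2.52], [-1.04, 4.18], [0, 3.07], [-2.55, 2.55]. Speed limits (rad/s): [2.22, 2.22, 2.57, 3.14, 3.14, 3.14].

### API

Orientations are given as a unit quaternion [w, x, y, z].
In Python, from cell import ctrl, optics gives the robot as it stands.
- The arm moves only by the shell command python3 -m crank 'ROWS' [FORCE]. ROWS is JSON, a list that holds one entry, the list of rows, each a list of 7 numbers: the shift along the tool's x, y, z in mm, then the turn, a rotation vector about the tool's x, y, z in rad, then the finger opening in mm, from 0 to 94. A call has 1 to 12 rows; each row is the pose to reach, as a shift and turn from the pose commanded when the call began, along the tool's axes at that moment; what a row does not reach only later rows make up. A row lasts 1/8 s, in which the tool goes at most 62.5 mm and 10.7 degrees, less where a joint would pass 70% of its speed; a pose out of reach is approached as far as the arm can. A call with a gripper value outside its range is refused whole. The fingers move at their own pace and stop on an object; FORCE is the grip in N (left out, the last holds). Time passes only in rows, so rows that repeat a pose let the fingers close. It gives the time, the measured TCP pose, the force, the opening and the grip force at its end, in the units of the state.
- ctrl.sense(): the state, without advancing time (a new reading comes with each control period).
- optics.grab_frame(name): name is "side" or "top"; returns a dict with "img" (400x640x3 uint8, red, green, blue), "z_map" (400x640 float32, mm along the optical axis (not along the pixel's ray), 0 where there is no reading), "camera_matrix" (3x3 intrinsics, pixels), "T" (4x4, takes a point from camera to world coordinates). Camera axes: x right, y up, looking along -z (the intrinsics and any distortion apply to the point x, -y, -z); pixel columns grow to the right and rows downward; lengths in mm; the calibration is good to about 2 mm. A picture is of the moment at which its call begins.
- ctrl.sign_off(): hands the job in; it is judged then, once.
The state is a dict: "clock": time; "joint_positions": joint angles; "qvel": joint speeds; "joint_torque": joint torques, N m; "position": TCP position; "ee_rot": TCP orientation; "ft_force": force on the tool from outside, world axes, zero at the start; "wrist_torque": the same for the moment, N m; "width": finger opening in mm; "grip_force": force on a finger pad.
Only numpy, scipy, OpenCV 4.12 (cv2) and the standard library are available. Lean on these libraries where they do the work, as an engineer would, in place of code of your own. Each camera call takes 0.05 s, during which the arm holds its last target. There are 200 camera calls.

### The job

Take the depth rod from its wooden foot, slide it into the bore of the metal housing until it bottoms, and push down on it to make sure that it is fully home. Leave the rod standing in the bore and then set the pointer on the graduated upright level with the top of the rod, so that it marks how much of the rod still shows. Do not disturb the tin, stone, pliers and compound bar that lie about.

Things in the scene. Friction and masses are not known exactly. Their poses are not given: they have to be found in the camera images.
- fixture: Fixed measuring fixture: dark base plate 90 x 190 x 10 mm, on it an aluminium housing 70 x 70 mm (flat top 95 mm above the bench; bore axis at x=0, y=+50 mm) and a graduated steel upright 6 x 22 mm (at x=0, y=-50 mm; top at 196 mm). Origin: centre of its underside, z up. Stands front left or back centre on the bench, turned up to 0.3 rad.
- bore_mouth (a point): Centre of the mouth of the blind bore in the housing's top face (axes as the fixture's, z up). The bore is vertical, 12 mm wide with a small chamfer; its depth differs from piece to piece, 45 to 75 mm, and cannot be seen.
- depth_rod: Loose straight steel depth rod, 130 mm long overall: shank 10 mm thick with a chamfered tip, the upper 26 mm a knurled head 18 mm thick; 0.08 to 0.15 kg. Origin: centre of its lower tip; z along the rod towards the head. At the start it stands upright in the wooden foot, its tip 10 mm above the bench.
- rod_top (a point): Centre of the flat top of the rod's head (130 mm from the tip).
- rod_stand: Round turned wooden foot fixed to the bench, 60 mm wide, 36 mm high, with a hole 26 mm deep (13 mm wide) for the rod. Origin: centre of its underside.
- cursor (a joint): Height of the pointer's upper edge above the housing's top face, in m (0 = level with that face, 0.095 = highest). It slides up and down the upright and stays where it is left (friction about 3 N). Starts between 0.030 and 0.040.
- cursor_grip (a point): Centre of the black ribbed grip tab of the pointer slide, 22 mm (fixture x) by 12 mm (fixture y) by 24 mm high, 57 mm in front (fixture -x) of the upright; can be pinched from above along the fixture's y. Its centre is 4 mm below the pointer's upper edge and moves with it. Axes as the fixture's.
- pointer (a point): End of the flat pointer, at its upper edge; it reaches from the slide towards the bore (+y of the fixture) and ends 46 mm short of the bore's axis. This is the edge to bring level with the rod's top.
- wax_tin: Bystander, loose: round wax tin with a lid, 66 mm wide, 27 mm high. Origin: centre of its underside.
- oilstone: Bystander, loose: flat sharpening stone, 45 x 140 x 24 mm. Origin: centre of its underside.
- pliers: Bystander, loose: pliers, 50 x 145 x 10 mm. Origin: centre of its underside.
- compound_bar: Bystander, loose: pale bar of polishing compound, 40 x 75 x 28 mm. Origin: centre of its underside.
There are look-alikes about, which are no part of the job. There is more than one size of the depth_rod; the one meant has the size given above.

How it is judged (in metres and radians):
On the way:
1. the rod is down in the bore and pushed home (pressed onto the bore with over 3 N, upright and not moving) (z of depth_rod in the frame of bore_mouth below -0.038 m and horizontal distance between rod_top and bore_mouth below 0.01 m and angle between depth_rod's own z axis and vertical below 0.1 rad and contact force between depth_rod and fixture above 3 N and linear speed of depth_rod below 0.01 m/s), for 0.1 s.
At the end, for the whole second after the job is handed in: The rod stands released and at rest at the bottom of the bore (tip at least 38 mm below the housing's top, tilt under 0.10 rad, its top within 10 mm of the bore's axis), and the pointer's upper edge is at rest within 3 mm of the height of the rod's top (z of depth_rod in the frame of bore_mouth below -0.038 m and horizontal distance between rod_top and bore_mouth below 0.01 m and angle between depth_rod's own z axis and vertical below 0.1 rad and z of rod_top in the frame of pointer between -0.003 and 0.003 m and linear speed of depth_rod below 0.01 m/s and contact force between depth_rod and the fingers below 0.1 N and velocity of joint cursor between -0.003 and 0.003 m/s); the robot touches nothing.
It fails at once if a bystander is moved more than 30 mm (distance of any of wax_tin, oilstone, pliers, compound_bar from where it was at the start of the episode above 0.03 m).
It fails at once if the rod is dropped or laid down (tilt over 0.8 rad) (angle between depth_rod's own z axis and vertical above 0.8 rad).
It also fails if it takes over 61 s, if anything falls off the work surface, if the arm or the gripper's body presses on something with over 40 N, if the wrist force passes 120 N, or if a joint passes its speed limit or range.

## Working session

There is one attempt and no reset: what is moved stays moved. The work goes in short steps, Python scripts to look and compute and a shell command to move; the robot and the scene stay as the last step left them, time stands still between calls to the robot, and variables do not carry over. Pictures are saved under pics/ and viewed, at most 10 in all, crops included, and the job is handed in when it is done.

```bash
mkdir -p pics; ls; python3 - <<'E'
from cell import ctrl, optics
import cv2,numpy as np
print(ctrl.sense(), ctrl.hold_point_z)
for n in("side","top"):
    f=optics.grab_frame(n); cv2.imwrite(f"pics/{n}0.png",f["img"][:,:,::-1]); np.savez(f"{n}0.npz",**f); print(n,f["camera_matrix"],f["T"], f.keys())
E
```

```text
pics
{'clock': 0.0, 'joint_positions': array([ 1.21341318e+00,  3.00483531e-01,  1.52161512e+00, -3.34210329e-06,
        1.32071067e+00, -6.66190045e-02]), 'qvel': array([ 0.00060964,  0.00171943,  0.00106708,  0.000578  , -0.0001195 ,
        0.00014201]), 'joint_torque': array([-2.60653462e-03, -5.31811845e+01, -3.52734232e+01,  7.07268412e-02,
        2.45956139e-02, -6.98051076e-05]), 'position': array([157.67586263, 526.87349813, 404.06497392]), 'ee_rot': array([-1.26420922e-04,  1.44870044e-01,  9.89450504e-01, -5.95054784e-04]), 'ft_force': array([ 0.33335226,  0.41509433, -0.04526091]), 'wrist_torque': array([ 0.03182158,  0.04639399, -0.02454966]), 'grip_force': 0.0, 'width': 93.94390329191592} 180.4
side [[374.42894531   0.         320.4582363 ]
 [  0.         374.42894531 198.86424803]
 [  0.           0.           1.        ]] [[-9.95816754e-01 -4.26528293e-02  8.08067421e-02  6.28318621e+02]
 [ 8.92898757e-02 -6.42003607e-01  7.61484528e-01  7.55111257e+02]
 [ 1.93987503e-02  7.65514275e-01  6.43126413e-01  7.06872890e+02]
 [ 0.00000000e+00  0.00000000e+00  0.00000000e+00  1.00000000e+00]] dict_keys(['img', 'z_map', 'camera_matrix', 'T'])
top [[407.12277043   0.         325.38417011]
 [  0.         407.12277043 198.70764942]
 [  0.           0.           1.        ]] [[-8.41699487e-03  9.78963462e-01 -2.03861947e-01  3.86148048e+02]
 [-9.99946155e-01 -7.00258476e-03  7.65845247e-03  6.77374112e+01]
 [ 6.06978458e-03  2.03915431e-01  9.78969690e-01  1.02383373e+03]
 [ 0.00000000e+00  0.00000000e+00  0.00000000e+00  1.00000000e+00]] dict_keys(['img', 'z_map', 'camera_matrix', 'T'])
```

View pics/side0.png

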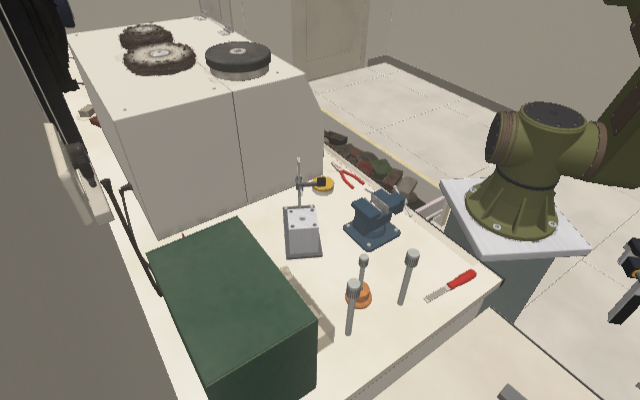

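View pics/top0.png

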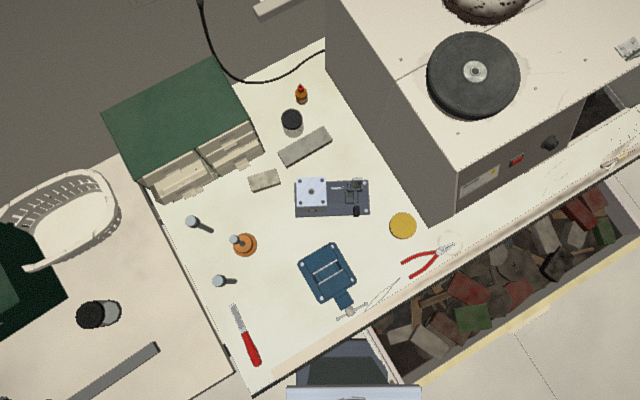

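Side view: the fixture is at (302,225), the wooden foot at (358,294). There are three rods: heads at (364,260) in the foot, (353,288) and (412,256). In the top view these are at (236,239) in the foot, (193,221) and (219,281). The fixture housing is at (311,192) and the black grip at (357,212). I'll measure all three rods and take one close crop.

```bash
cat >h.py <<'E'
import numpy as np,cv2
def cloud(f):
    K,T,z=f["camera_matrix"],f["T"],f["z_map"].astype(float)
    v,u=np.mgrid[:z.shape[0],:z.shape[1]]
    P=np.stack([(u-K[0,2])/K[0,0]*z,-(v-K[1,2])/K[1,1]*z,-z],-1)
    return P@T[:3,:3].T+T[:3,3]
def ray(f,u,v,h):
    K,T=f["camera_matrix"],f["T"]
    d=T[:3,:3]@np.array([(u-K[0,2])/K[0,0],-(v-K[1,2])/K[1,1],-1]); o=T[:3,3]
    return o+d*(h-o[2])/d[2]
def proj(f,p):
    K,T=f["camera_matrix"],f["T"]; c=T[:3,:3].T@(np.array(p)-T[:3,3])
    return K[0,0]*c[0]/-c[2]+K[0,2], K[1,2]-K[1,1]*c[1]/-c[2]
E
python3 - <<'E'
import numpy as np,cv2
from h import *
t=np.load("top0.npz");s=np.load("side0.npz")
C=cloud(t)
for n,(u,v) in dict(foot=(235,239),A=(192,221),B=(218,281)).items():
    p=C[v-8:v+9,u-8:u+9].reshape(-1,3); zt=np.percentile(p[:,2],97); q=p[abs(p[:,2]-zt)<6]
    print(n,zt,np.median(q,0),np.ptp(q,axis=0),len(q))
CS=cloud(s)
for n,(u,v) in dict(foot=(364,257),A=(353,283),B=(412,252)).items():
    p=CS[v-8:v+9,u-8:u+9].reshape(-1,3); zt=np.percentile(p[:,2],97); q=p[abs(p[:,2]-zt)<6]
    print(n,zt,np.median(q,0),len(q))
m=(abs(C[...,2]-95)<5)&(C[...,0]>300)
m[:,:280]=0;m[:,380:]=0
m=m.astype(np.uint8);n,l,st,ce=cv2.connectedComponentsWithStats(m)
i=1+st[1:,4].argmax(); pts=C[l==i][:,:2].astype(np.float32)
print("housing",cv2.minAreaRect(pts),np.median(C[l==i][:,2]),st[i],ce[i])
a=cv2.resize(t["img"][170:295,170:390,::-1],None,fx=3.6,fy=3.6,interpolation=cv2.INTER_CUBIC)
b=cv2.resize(s["img"][150:340,270:430,::-1],None,fx=3,fy=3,interpolation=cv2.INTER_CUBIC)
cv2.imwrite("pics/ct.png",a);cv2.imwrite("pics/cs.png",b)
E
```

```text
foot 140.89902355471474 [482.72626399 261.90820995 138.76530902] [17.18610613 15.75486166  7.6680439 ] 56
A 171.4551659187524 [519.89222497 347.61253119 169.67353845] [21.78222827 21.85730996  6.99196024] 97
B 171.68541270548747 [394.99347235 284.69492177 169.37269966] [20.2853507  22.75836431  9.1209755 ] 106
foot 141.79047864664324 [487.29572646 268.97895199 140.60311628] 59
A 172.79310303660432 [522.96846437 354.57999649 171.20736098] 122
B 172.16957576316406 [398.84040833 291.73415208 170.6964651 ] 102
housing ((598.5618896484375, 94.14288330078125), (70.8130111694336, 69.9740219116211), 2.1844263076782227) 94.72252860680953 [296 176  31  31 865] [310.92023121 191.14682081]
```

View pics/ct.png

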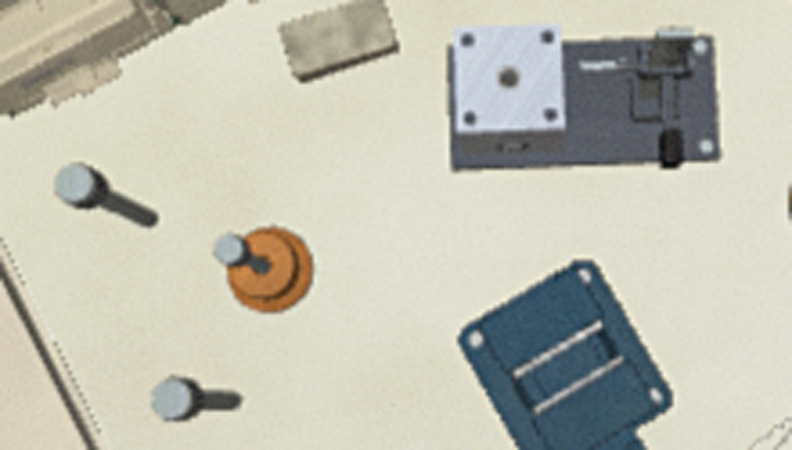

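View pics/cs.png

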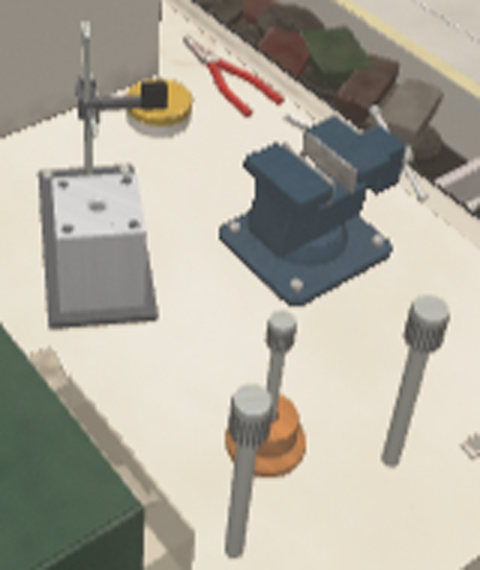

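The rod in the foot (top at about 140 mm, slim head) is the one. A and B are about 170 mm tall and thicker, and will be avoided. Crop pixels: head top (230,249), bore (509,77) and black grip (670,148) from above; head (282,321) and bore (97,206) from the side.

```bash
python3 - <<'E'
import numpy as np,cv2
from h import *
from scipy.spatial.transform import Rotation as R
t=np.load("top0.npz");s=np.load("side0.npz")
tp=lambda a,b:((a+.5)/3.6+169.5,(b+.5)/3.6+169.5)
sp=lambda a,b:((a+.5)/3+269.5,(b+.5)/3+149.5)
print("head",ray(t,*tp(230,249),140),ray(s,*sp(282,321),140))
print("bore",ray(t,*tp(509,77),95),ray(s,*sp(97,206),95))
# orange foot
for f,n in((t,'t'),(s,'s')):
    hsv=cv2.cvtColor(f["img"],cv2.COLOR_RGB2HSV); m=cv2.inRange(hsv,(5,140,80),(20,255,255))
    n_,l,st,ce=cv2.connectedComponentsWithStats(m)
    C=cloud(f)
    for i in range(1,n_):
        if st[i,4]>60:print(n,st[i],ce[i],C[l==i].min(0),C[l==i].max(0))
C=cloud(t)
# edges of housing top & base plate angle
m=((abs(C[...,2]-95)<5)).astype(np.uint8); m[:,:280]=0;m[:,380:]=0;m[:170]=0;m[230:]=0
p=C[m>0]; print("h extents",p.min(0),p.max(0))
m=((abs(C[...,2]-10)<5)).astype(np.uint8); m[:,:290]=0;m[:,375:]=0;m[:172]=0;m[222:]=0
print("base",cv2.minAreaRect(C[m>0][:,:2].astype(np.float32)))
a=C[200:220,350:363].reshape(-1,3); a=a[a[:,2]>60]; print("grip",a.min(0),a.max(0),np.median(a,0))
q=R.from_quat(np.roll([-1.26420922e-04,1.44870044e-01,9.89450504e-01,-5.95054784e-04],-1)); print(q.as_matrix())
E
```

```text
head [482.74731819 260.89924354 140.        ] [487.06962351 268.14097616 140.        ]
bore [598.15911292  93.89823983  95.        ] [601.92668448  99.74061674  95.        ]
t [295  88  12  16  90] [300.45555556  94.43333333] [386.14804816  67.73741115   8.14881507] [ 879.44639988  136.57612756 1023.83373114]
t [234 234  22  22 338] [245.36094675 245.04733728] [386.14804816  67.73741115   4.91487482] [ 509.06262602  287.36283478 1023.83373114]
s [360 283   9  14  78] [364.25641026 290.15384615] [467.862864   254.54801913  34.33949939] [628.31862074 755.11125724 706.87289033]
s [356 294  15  14  75] [363.72 302.44] [460.54947326 268.45517263   6.36838233] [495.90956429 296.40356763  15.86209236]
h extents [562.52091249  58.91727762  90.05549039] [634.90158202 129.333555    99.43845896]
base ((600.9918823242188, 41.83001708984375), (93.32535552978516, 193.81394958496094), 2.2884278297424316)
grip [386.14804816 -14.05596234 117.37360921] [ 570.27858115   67.73741115 1023.83373114] [547.579853    -6.84240019 133.83413654]
[[-9.58025309e-01  2.86683326e-01 -4.22585716e-04]
 [ 2.86683627e-01  9.58024633e-01 -1.14092530e-03]
 [ 7.77632645e-05 -1.21418372e-03 -9.99999260e-01]]
```

Both views agree on the relative geometry and differ by a constant offset of about (4, 7) mm. I'll hover over the rod, then measure the gripper against it in the images.

```bash
python3 -m crank '[[[-60,-25,5,0,0,-0.1,50],[-120,-50,10,0,0,-0.2,50],[-180,-75,15,0,0,-0.33,50],[-240,-100,19,0,0,-0.33,50],[-300,-125,19,0,0,-0.33,50],[-350,-142,19,0,0,-0.33,50],[-388,-157,19,0,0,-0.33,50],[-388,-157,19,0,0,-0.33,50],[-388,-157,19,0,0,-0.33,50],[-388,-157,19,0,0,-0.33,50]]]' 15
python3 - <<'E'
from cell import ctrl, optics
import cv2,numpy as np
from h import *
s0=np.load("side0.npz");C=cloud(s0);C2=cloud(np.load("top0.npz"))
# cabinet near fixture
for c in(C,C2):
    m=(c[...,0]>450)&(c[...,0]<720)&(c[...,1]<-20)&(c[...,1]>-250)&(c[...,2]>215)&(c[...,2]<600)
    p=c[m]; print(len(p)); 
    for x in range(460,720,40):
        q=p[abs(p[:,0]-x)<20]
        if len(q):print(x,q[:,1].max(),q[:,2].max())
print(ctrl.sense()["joint_positions"])
ims=[]
for n in("side","top"):
    f=optics.grab_frame(n); np.savez(f"{n}1.npz",**f)
    b=f["img"][190:390,260:460] if n=="side" else f["img"][150:350,140:340]
    ims.append(cv2.resize(b[:,:,::-1],None,fx=2,fy=2,interpolation=cv2.INTER_CUBIC))
cv2.imwrite("pics/h1.png",np.hstack(ims))
E
```

```text
clock: 1.35
position: [483.7, 266.0, 385.7]
ee_rot: [-0.0, -0.02, 1.0, 0.0]
ft_force: [0.6, -0.4, -0.4]
width: 49.9
grip_force: 0.0
4639
540 -170.6083413835853 291.5795558160606
580 -147.2707703305059 347.3195609003057
620 -124.52691366919112 347.7658876023351
660 -100.202727502475 394.35017545802475
700 -75.64665716662091 394.56261405956747
10011
540 -175.04708937505018 299.4245041466835
580 -148.9415644520132 347.3801261225225
620 -125.76945668102839 348.4486967746352
660 -102.23545044025651 394.37143507981364
700 -78.78924328168976 394.6131504700327
[ 4.36488680e-01  3.20086967e-01  1.53965428e+00  8.85731630e-05
  1.28191452e+00 -1.17491117e+00]
```

View pics/h1.png

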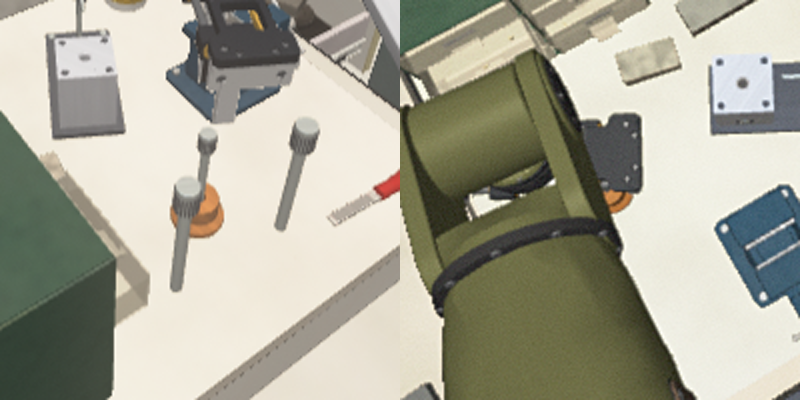

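Side crop: the near finger's tip is at about (224,118), the rod's head at (207,134). From above, the arm hides the rod, so I'll use the side camera for the gripper.

```bash
python3 - <<'E'
import numpy as np
from h import *
f=dict(np.load("side1.npz"));C=cloud(f)
print("expected tip px",proj(f,(483.7,266,186.7)),proj(f,(483.7,291,186.7)),proj(f,(483.7,303,186.7)))
# near finger points: z 186..215
m=(C[...,2]>183)&(C[...,2]<240)&(abs(C[...,0]-485)<40)&(abs(C[...,1]-290)<30)
p=C[m];print(len(p))
for z in range(185,240,8):
    q=p[abs(p[:,2]-z)<4]
    if len(q):print(z,len(q),q[:,0].min(),q[:,0].max(),(q[:,0].min()+q[:,0].max())/2,np.median(q[:,1]))
h=(C[...,2]>100)&(C[...,2]<150)&(abs(C[...,0]-487)<14)&(abs(C[...,1]-268)<16)
q=C[h];print("head",q[:,0].min(),q[:,0].max(),q[:,1].max(),q[:,2].max())
E
```

```text
expected tip px (np.float64(367.4786115690839), np.float64(239.51275821622968)) (np.float64(369.95268166561164), np.float64(249.20843217891155)) (np.float64(371.18869193106065), np.float64(254.0522531220369))
199
193 3 483.4048722876447 494.0322641770151 488.7185682323299 302.0532073175705
201 38 474.89461854049944 494.11322587124357 484.5039222058715 304.35857750581727
209 34 475.037998180507 494.0962514028988 484.5671247917029 304.4239214400513
217 34 474.42877303103955 493.92013369612766 484.1744533635836 304.7220550092767
225 39 474.2028046916228 493.89599967248097 484.0494021820519 304.72279853211796
233 40 475.14982334476406 493.90185139353855 484.5258373691513 304.919826998166
head 477.96621609422334 495.9932447930695 277.68302807548866 143.28087955310036
```

```bash
python3 -m crank '[[[-2.8,1.2,0,0,0,0,50],[-2.8,1.2,30,0,0,0,50],[-2.8,1.2,60,0,0,0,50],[-2.8,1.2,78,0,0,0,50],[-2.8,1.2,78,0,0,0,50],[-2.8,1.2,78,0,0,0,10],[-2.8,1.2,78,0,0,0,10],[-2.8,1.2,78,0,0,0,10],[-2.8,1.2,78,0,0,0,10]]]' 25
```

```text
clock: 2.58
position: [487.2, 266.6, 308.0]
ee_rot: [0.0, -0.02, 1.0, 0.0]
ft_force: [0.1, 0.4, 1.8]
width: 17.6
grip_force: 25.0
```

```bash
python3 -m crank '[[[0,0,-35,0,0,0,10],[0,0,-70,0,0,0,10],[0,0,-105,0,0,0,10],[-25,-40,-105,0,0,0,10],[-50,-80,-105,0,0,0,10],[-75,-120,-105,0,0,0,10],[-95,-152,-105,0,0,0,10],[-107.5,-171.5,-105,0,0,0,10],[-107.5,-171.5,-105,0,0,0,10],[-107.5,-171.5,-105,0,0,0,10],[-107.5,-171.5,-105,0,0,0,10]]]' 
python3 - <<'E'
from cell import ctrl, optics
import cv2,numpy as np
from h import *
ims=[]
for n in("side","top"):
    f=optics.grab_frame(n); np.savez(f"{n}2.npz",**f)
    b=f["img"][140:270,240:370] if n=="side" else f["img"][130:260,250:380]
    ims.append(cv2.resize(b[:,:,::-1],None,fx=3,fy=3,interpolation=cv2.INTER_CUBIC))
cv2.imwrite("pics/h2.png",np.hstack(ims))
print(ctrl.sense()["position"])
E
```

```text
clock: 3.95
position: [600.8, 100.4, 412.8]
ee_rot: [0.0, -0.02, 1.0, 0.0]
ft_force: [1.1, 0.3, -0.1]
width: 17.5
grip_force: 25.0
[600.96046316 100.15144088 412.83221299]
```

View pics/h2.png

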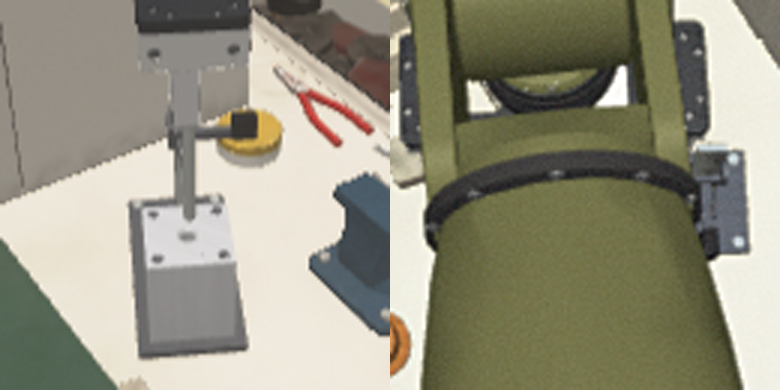

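Side crop: the rod's tip is at about (190,217), the bore mouth at (187,236), nearly aligned. I'll measure both in the same view.

```bash
python3 - <<'E'
import numpy as np,cv2
from h import *
f=dict(np.load("side2.npz"));C=cloud(f)
g=cv2.cvtColor(f["img"],cv2.COLOR_RGB2GRAY)
m=(C[...,2]>110)&(abs(C[...,0]-602)<20)&(abs(C[...,1]-103)<14)
for v in range(195,216):
    u=np.where(m[v])[0]
    if len(u): print(v,u.min(),u.max(),C[v,u].mean(0).round(1), end=' | ')
print()
print(g[204:226,290:316])
print("tip",ray(f,302.8,211.8,115))
b=cv2.resize(f["img"][195:235,282:322,::-1],None,fx=14,fy=14,interpolation=cv2.INTER_CUBIC);cv2.imwrite("pics/z.png",b)
E
```

```text
195 301 304 [600.2 105.8 172.1] | 196 301 304 [600.2 106.1 169.4] | 197 301 304 [600.2 106.  166.4] | 198 301 304 [600.2 105.1 162.7] | 199 301 304 [600.3 104.9 159.6] | 200 301 304 [600.3 104.6 156.4] | 201 301 304 [600.4 105.8 154.4] | 202 301 304 [600.4 105.2 150.9] | 203 301 304 [600.4 105.1 147.8] | 204 301 304 [600.5 105.6 145.2] | 205 301 304 [600.4 104.1 140.9] | 206 301 304 [600.5 104.6 138.2] | 207 301 304 [600.6 105.9 136.3] | 208 301 304 [600.6 104.9 132.4] | 209 301 304 [600.6 104.8 129.2] | 210 301 304 [600.7 106.6 127.7] | 211 301 304 [600.7 104.2 122.5] | 212 301 304 [600.7 103.6 118.8] | 
[[233 233 233 233 233 233 233 231 135 124 125 120 123 120 118 204 232 231
  207 212 213 224 196 201 232 231]
 [233 232 232 210 211 213 197 196 131 125 125 127 123 120 116 154 178 173
  143 147 182 204 184 138 197 232]
 [176 174 173 144 146 147 130 130 112 124 125 129 123 120 113 107 111 109
  108 112 175 195 193 121 150 231]
 [112 110 109 109 107 108 108 107 100 124 126 128 124 121 113 104 109 110
  127 127 150 178 172 147 153 230]
 [108 111 125 119 125 127 147 146 141 154 169 128 1
[... 1256 characters left out ...]

 [220 219 218 218 218 217 218 218 218 213 198 176 179 181 198 211 217 218
  216 215 218 218 218 218 217 218]
 [220 220 220 220 219 219 218 218 218 218 218 211 211 212 219 219 219 219
  218 218 217 216 217 218 218 218]
 [221 220 220 220 220 220 219 218 218 218 218 218 218 219 219 219 219 219
  218 219 219 218 217 216 216 218]
 [220 220 221 220 220 221 220 220 220 219 218 218 218 217 218 219 219 219
  219 219 219 219 218 183 160 172]
 [219 201 204 204 221 220 221 221 220 220 220 220 217 218 217 217 218 202
  219 219 219 218 200 131 109 122]
 [202 143 145 147 181 220 220 221 220 220 220 221 221 220 219 219 218 209
  218 218 219 219 207 116 106 148]]
tip [599.74402123  98.77353142 115.        ]
```

View pics/z.png

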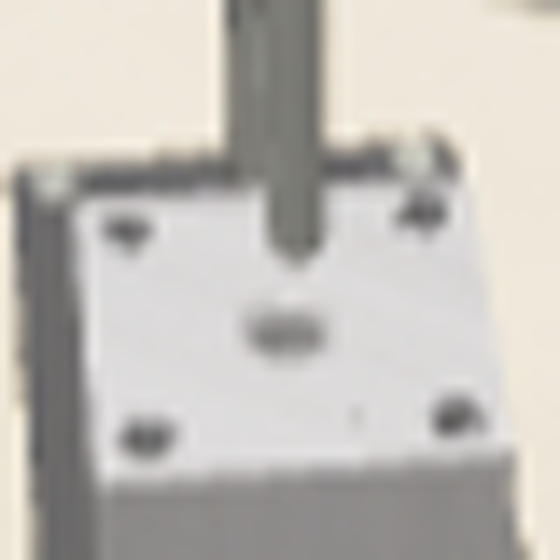

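```bash
python3 - <<'E'
import numpy as np
from h import *
f=dict(np.load("side2.npz"));a=ray(f,302.65,212.2,114.8);b=ray(f,302.0,218.6,95);d=b-a
print(a,b,d, "tool x,y", -d[0]-.04*d[1], -.04*d[0]+d[1])
for f,k in((np.load("side0.npz"),0),): print(ray(f,302.1,218.7,95))
E
```

```text
[600.16154962  99.93251249 114.8       ] [601.97486419 100.67142249  95.        ] [  1.81331457   0.73891    -19.8       ] tool x,y -1.8428709688642675 0.6663774156686076
[601.75502067 101.03645531  95.        ]
```

```bash
python3 -m crank '[[[-1.8,0.7,0,0,0,0,10],[-1.8,0.7,8,0,0,0,10],[-1.8,0.7,15,0,0,0,10],[-1.8,0.7,19,0,0,0,10],[-1.8,0.7,21,0,0,0,10],[-1.8,0.7,23,0,0,0,10],[-1.8,0.7,23,0,0,0,10]]]' 
```

```text
clock: 4.92
position: [603.0, 100.0, 389.5]
ee_rot: [-0.0, -0.02, 1.0, -0.0]
ft_force: [0.7, -2.3, -2.0]
width: 17.4
grip_force: 25.0
```

```bash
python3 -m crank '[[[0,-0.8,0,0,0,0,10],[0,-0.8,3,0,0,0,10],[0,-0.8,6,0,0,0,10],[0,-0.8,9,0,0,0,10],[0,-0.8,9,0,0,0,10]]]' 
```

```text
clock: 5.55
position: [603.1, 99.3, 380.2]
ee_rot: [-0.0, -0.02, 1.0, -0.0]
ft_force: [0.5, -3.2, -2.9]
width: 17.4
grip_force: 25.0
```

```bash
python3 -m crank '[[[0,-0.6,0,0,0,0,10],[0,-0.6,4,0,0,0,10],[0,-0.6,8,0,0,0,10],[0,-0.6,12,0,0,0,10],[0,-0.6,16,0,0,0,10],[0,-0.6,20,0,0,0,10],[0,-0.6,20,0,0,0,10]]]' 
python3 - <<'E'
from cell import ctrl, optics
import cv2,numpy as np
f=optics.grab_frame("side"); np.savez("side3.npz",**f)
cv2.imwrite("pics/h3.png",cv2.resize(f["img"][150:250,260:360,::-1],None,fx=5,fy=5,interpolation=cv2.INTER_CUBIC))
E
```

```text
clock: 6.42
position: [603.1, 98.8, 360.1]
ee_rot: [-0.0, -0.02, 1.0, -0.0]
ft_force: [-0.1, -2.9, -2.4]
width: 17.5
grip_force: 25.0
```

View pics/h3.png

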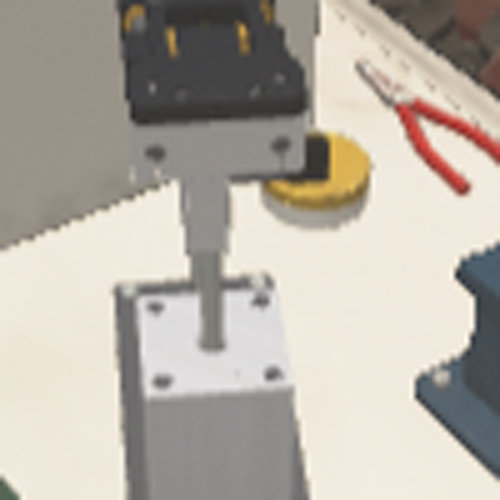

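The rod is in the bore (crop (212,345)), about 33 mm deep. I'll feed down gently until it bottoms.

```bash
python3 -m crank '[[[0,0,4,0,0,0,10],[0,0,8,0,0,0,10],[0,0,11,0,0,0,10],[0,0,12,0,0,0,10],[0,0,12,0,0,0,10]]]' 15; python3 -m crank '[[[0,0,2,0,0,0,10],[0,0,4,0,0,0,10],[0,0,6,0,0,0,10],[0,0,6,0,0,0,10]]]'; python3 -m crank '[[[0,0,2,0,0,0,10],[0,0,4,0,0,0,10],[0,0,6,0,0,0,10],[0,0,6,0,0,0,10]]]'
```

```text
clock: 7.1
position: [603.1, 98.8, 348.5]
ee_rot: [-0.0, -0.02, 1.0, -0.0]
ft_force: [-0.4, -3.1, -2.4]
width: 17.6
grip_force: 15.0
clock: 7.6
position: [603.1, 98.8, 342.8]
ee_rot: [0.0, -0.02, 1.0, -0.0]
ft_force: [-0.4, -3.4, 2.6]
width: 17.9
grip_force: 15.0
clock: 8.1
position: [603.6, 98.7, 339.5]
ee_rot: [0.003, -0.02, 1.0, 0.0]
ft_force: [0.2, -3.7, 17.5]
width: 17.8
grip_force: 15.0
```

```bash
python3 -m crank '[[[0,0,-3,0,0,0,18],[0,0,-3,0,0,0,40],[0,0,-3,0,0,0,40],[0,0,-3,0,0,0,40],[0,0,-3,0,0,0,40],[0,0,-30,0,0,0,40],[0,0,-60,0,0,0,0],[0,0,-60,0,0,0,0],[0,0,-60,0,0,0,0],[0,0,-60,0,0,0,0]]]'
python3 - <<'E'
from cell import ctrl, optics
import numpy as np
from h import *
f=optics.grab_frame("side"); np.savez("side4.npz",**f);C=cloud(f)
m=(C[...,2]>110)&(C[...,2]<185)&(abs(C[...,0]-602)<16)&(abs(C[...,1]-102)<16)
p=C[m];print(len(p),np.percentile(p[:,2],[50,90,97,100]));q=p[p[:,2]>np.percentile(p[:,2],90)];print(q.min(0),q.max(0),q.mean(0))
h=(abs(C[...,2]-95)<6)&(abs(C[...,0]-602)<25)&(abs(C[...,1]-101)<25);print("face z",np.median(C[h][:,2]))
E
```

```text
clock: 9.35
position: [603.1, 98.8, 395.4]
ee_rot: [-0.001, -0.02, 1.0, -0.0]
ft_force: [-0.4, -0.2, 0.5]
width: 3.1
grip_force: 0.0
155 [160.14878287 175.67706293 176.61681108 177.91684358]
[594.06577082  92.99322452 175.68283118] [607.85518336 107.15679018 177.91684358] [601.20056072  99.67231952 176.41423415]
face z 96.20928318818272
```

```bash
python3 -m crank '[[[0,0,10,0,0,0,0],[0,0,17,0,0,0,0],[0,0,19,0,0,0,0],[0,0,19,0,0,0,0]]]'; python3 -m crank '[[[0,0,1,0,0,0,0],[0,0,2,0,0,0,0],[0,0,3,0,0,0,0],[0,0,3,0,0,0,0]]]';  python3 -m crank '[[[0,0,1,0,0,0,0],[0,0,2,0,0,0,0],[0,0,2,0,0,0,0],[0,0,2,0,0,0,0]]]'
```

```text
clock: 9.9
position: [603.1, 98.8, 377.5]
ee_rot: [-0.0, -0.02, 1.0, -0.0]
ft_force: [0.2, 0.5, 0.9]
width: 0.6
grip_force: 0.0
clock: 10.4
position: [603.1, 98.8, 374.6]
ee_rot: [-0.0, -0.02, 1.0, -0.0]
ft_force: [-1.1, 0.6, 0.9]
width: 0.8
grip_force: 0.0
clock: 10.9
position: [603.2, 98.8, 374.0]
ee_rot: [0.001, -0.02, 1.0, 0.0]
ft_force: [0.7, -1.0, 8.2]
width: 0.4
grip_force: 4.3
```

```bash
python3 -m crank '[[[0,0,1.5,0,0,0,0],[0,0,3,0,0,0,0],[0,0,3,0,0,0,0],[0,0,3,0,0,0,0],[0,0,3,0,0,0,0]]]'; python3 -m crank '[[[0,0,-20,0,0,0,0],[0,0,-45,0,0,0,0],[0,0,-45,0,0,0,0]]]'
python3 - <<'E'
from cell import ctrl, optics
import numpy as np,cv2
from h import *
f=optics.grab_frame("side"); np.savez("side5.npz",**f);C=cloud(f)
m=(C[...,2]>110)&(C[...,2]<185)&(abs(C[...,0]-602)<16)&(abs(C[...,1]-102)<16)
p=C[m];print(np.percentile(p[:,2],[90,97,100]))
s=dict(np.load("side0.npz"));C=cloud(s); T=dict(np.load("top0.npz"));D=cloud(T)
for n,I,c in(("s",s["img"],C),("t",T["img"],D)):
    g=I.max(2); k=(g<60)&(abs(c[...,0]-548)<25)&(abs(c[...,1]+3)<22)&(c[...,2]>105)&(c[...,2]<165)
    q=c[k];v,u=np.where(k);print(n,len(q),q.min(0),q.max(0),q.mean(0),u.min(),u.max(),v.min(),v.max())
E
```

```text
clock: 11.52
position: [603.5, 98.8, 373.6]
ee_rot: [0.004, -0.02, 1.0, 0.0]
ft_force: [0.5, 0.3, 23.3]
width: 0.4
grip_force: 11.7
clock: 11.9
position: [603.1, 98.8, 416.3]
ee_rot: [0.002, -0.02, 1.0, 0.0]
ft_force: [-0.1, -0.7, 0.1]
width: 0.6
grip_force: 0.0
[175.59838392 177.2977158  177.78549083]
s 51 [ 5.40166281e+02 -4.43211211e-01  1.15015408e+02] [558.3667315    7.4374185  138.04598725] [548.69379937   2.41829241 126.87888855] 317 324 178 185
t 63 [533.73757442 -14.05596234 117.55507049] [554.13479897  -0.81765379 139.92458927] [543.57571785  -6.79834136 134.11264062] 353 359 206 216
```

The rod is home: 23 N gave no more than 0.4 mm of flex, and the fingertips touch its top at TCP z≈374.3. Next I'll pinch the tab, raise it slightly high, release it, then press it down with closed fingertips to TCP z≈382.3, which puts the tab top 8 mm above the pointer edge and uses the same reference as the rod contact.

```bash
python3 -m crank '[[[29,-50,0,0,0,0,40],[58,-99.5,0,0,0,0,40],[58,-99.5,0,0,0,0,40],[58,-99.5,0,0,0,0,40],[58,-99.5,0,0,0,0,40]]]' 15
python3 - <<'E'
from cell import ctrl, optics
import numpy as np,cv2
from h import *
f=optics.grab_frame("side"); np.savez("side6.npz",**f);C=cloud(f);c=C;I=f["img"]
k=(I.max(2)<60)&(abs(c[...,0]-548)<25)&(abs(c[...,1]+3)<22)&(c[...,2]>105)&(c[...,2]<150);q=c[k];print("tab",len(q),q.min(0),q.max(0))
m=(C[...,2]>220)&(C[...,2]<250)&(abs(C[...,0]-549)<40)&(abs(C[...,1])<60);p=C[m];print("finger",len(p),p.min(0),p.max(0))
cv2.imwrite("pics/h6.png",cv2.resize(I[110:230,260:380,::-1],None,fx=4,fy=4,interpolation=cv2.INTER_CUBIC))
E
```

```text
clock: 12.58
position: [549.4, -2.1, 414.0]
ee_rot: [-0.0, -0.02, 1.0, 0.0]
ft_force: [-0.1, -1.0, -0.8]
width: 40.0
grip_force: 0.0
tab 58 [540.25130926  -2.42535778 114.24326325] [558.37257974   4.17801064 139.4962392 ]
finger 110 [540.84234922 -32.01185775 220.01819643] [561.73933136  34.326826   249.880282  ]
```

View pics/h6.png

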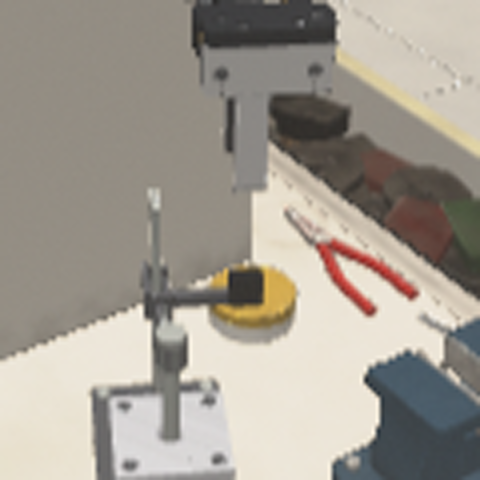

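The tab is at crop (245,287), with the fingers squarely above it. The rod stands in the bore at (172,340).

```bash
python3 -m crank '[[[0,0,40,0,0,0,40],[0,0,80,0,0,0,40],[0,0,100,0,0,0,40],[0,0,106,0,0,0,40],[0,0,106,0,0,0,40],[0,0,106,0,0,0,5],[0,0,106,0,0,0,5],[0,0,106,0,0,0,5],[0,0,106,0,0,0,5]]]' 15; python3 -m crank '[[[0,0,-12,0,0,0,5],[0,0,-25,0,0,0,5],[0,0,-38,0,0,0,5],[0,0,-50,0,0,0,5],[0,0,-53,0,0,0,5],[0,0,-53,0,0,0,5],[0,0,-53,0,0,0,5]]]'
```

```text
clock: 13.75
position: [549.1, -4.3, 309.1]
ee_rot: [0.0, -0.019, 1.0, -0.002]
ft_force: [0.0, -15.7, 1.9]
width: 11.5
grip_force: 15.0
clock: 14.62
position: [549.1, -4.3, 362.3]
ee_rot: [0.0, -0.019, 1.0, -0.002]
ft_force: [-0.8, -14.0, 2.3]
width: 11.9
grip_force: 15.0
```

```bash
python3 -m crank '[[[0,-2,0,0,0,0,40],[0,-2,0,0,0,0,40],[0,-2,0,0,0,0,40],[0,-2,-25,0,0,0,40],[0,-2,-50,0,0,0,40],[0,-2,-50,0,0,0,0],[0,-2,-50,0,0,0,0],[0,-2,-50,0,0,0,0]]]'
python3 - <<'E'
from cell import ctrl, optics
import numpy as np
from h import *
f=optics.grab_frame("side"); C=c=cloud(f);I=f["img"]
k=(I.max(2)<60)&(abs(c[...,0]-548)<18)&(abs(c[...,1]+3)<22)&(c[...,2]>150)&(c[...,2]<205);q=c[k];print("tab",len(q),q.min(0),q.max(0),np.percentile(q[:,2],[3,97]))
E
```

```text
clock: 15.62
position: [549.1, -4.9, 410.5]
ee_rot: [-0.001, -0.02, 1.0, 0.0]
ft_force: [-0.5, 0.7, 0.2]
width: 13.6
grip_force: 0.0
tab 59 [539.33913765  -2.03362415 169.142062  ] [556.84360719   4.80525312 191.74088991] [170.35780588 191.33028157]
```

```bash
python3 -m crank '[[[0,0,0,0,0,0,0],[0,0,8,0,0,0,0],[0,0,16,0,0,0,0],[0,0,20,0,0,0,0],[0,0,23,0,0,0,0],[0,0,26,0,0,0,0],[0,0,26,0,0,0,0],[0,0,26,0,0,0,0]]]'
```

```text
clock: 16.68
position: [549.2, -4.9, 385.7]
ee_rot: [0.0, -0.02, 1.0, -0.0]
ft_force: [0.7, 1.1, -0.6]
width: 0.5
grip_force: 0.0
```

```bash
python3 -m crank '[[[0,0,1,0,0,0,0],[0,0,2,0,0,0,0],[0,0,3,0,0,0,0],[0,0,3.5,0,0,0,0],[0,0,3.5,0,0,0,0]]]'; python3 -m crank '[[[0,0,-12,0,0,0,0],[0,0,-40,0,0,0,0],[0,0,-60,0,0,0,0],[0,0,-60,0,0,0,0],[0,0,-60,0,0,0,0]]]'
python3 - <<'E'
from cell import ctrl, optics
import numpy as np,cv2
from h import *
f=optics.grab_frame("side"); np.savez("side9.npz",**f);C=c=cloud(f);I=f["img"]
k=(I.max(2)<60)&(abs(c[...,0]-548)<18)&(abs(c[...,1]+3)<22)&(c[...,2]>150)&(c[...,2]<205);q=c[k];print("tab",len(q),q.min(0),q.max(0),np.percentile(q[:,2],[3,97]))
m=(C[...,2]>110)&(C[...,2]<190)&(abs(C[...,0]-602)<16)&(abs(C[...,1]-102)<16)
p=C[m];print("rod",np.percentile(p[:,2],[90,97,100]))
t=optics.grab_frame("top");D=cloud(t);p=D[(D[...,2]>160)&(D[...,2]<195)&(abs(D[...,0]-602)<20)&(abs(D[...,1]-98)<25)];print("top rod",p.mean(0) if len(p) else 0,len(p))
b=cv2.resize(I[130:220,275:365,::-1],None,fx=6,fy=6,interpolation=cv2.INTER_CUBIC);cv2.imwrite("pics/h9.png",b)
E
```

```text
clock: 17.3
position: [549.2, -4.9, 382.2]
ee_rot: [0.0, -0.02, 1.0, -0.0]
ft_force: [1.2, 0.1, 1.3]
width: 0.7
grip_force: 0.8
clock: 17.92
position: [549.1, -4.9, 441.4]
ee_rot: [-0.001, -0.02, 1.0, 0.0]
ft_force: [-0.1, 0.6, -0.2]
width: 0.6
grip_force: 0.0
tab 56 [539.45565841  -2.20911427 163.04502672] [556.59048663   5.46412729 184.89481883] [164.16938917 184.42100766]
rod [175.92438475 176.95689184 177.3514121 ]
top rod [595.96285046  95.91413376 172.92223995] 68
```

View pics/h9.png

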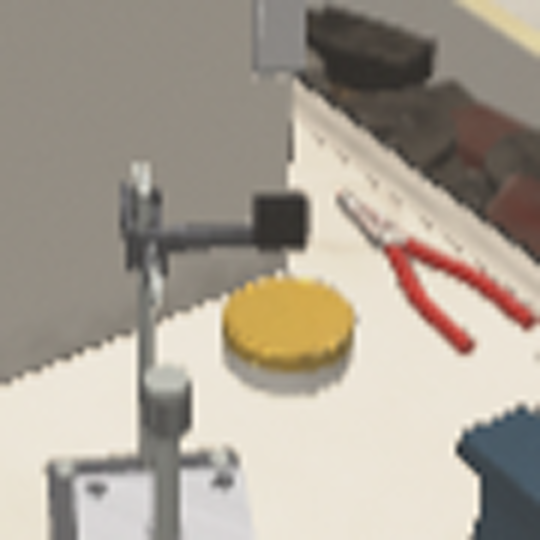

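The tab top reads about 184.7 mm, so the pointer edge is at about 176.7 mm, against a rod top of about 176.9 mm in the same camera. The gripper is clear, the rod stands at crop (167,385) and the tin and pliers are undisturbed.

```bash
python3 -c "
from cell import ctrl
print(ctrl.sign_off())"
```

```text
the job is handed in; nothing more can be done
None
```

The job is handed in: the rod stands bottomed in the bore after a 23 N push, and the pointer edge measured within about 1 mm of the rod's top (limit 3 mm); the result of the judging was not shown.

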